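# Draw the sprung gauge rod out to the pointer and hold it

### The arm

A 6-joint arm with a two-finger parallel gripper is mounted at the origin on the work surface. World frame = base frame: x ahead of the robot, y to its left, z up, the work surface at z = 0. Lengths are in mm, angles in rad, forces in N, time in s.
With the tool pointing down it reaches from about 400 to 925 mm from the base axis. Payload 12.5 kg.
Tool frame: the origin (TCP) lies midway between the tips of the shut fingers; the grasp point (between the pads) lies 19 mm behind it; z points along the fingers, y is the line along which they close (so a half turn about z gives the same grasp; the last joint's range is limited). The gripper opens to 95 mm and grips with 3 to 60 N. Pads are 20 mm wide; open, the fingers measure 119 mm over their backs; the gripper's body (75 mm by 180 mm) begins 59 mm behind the grasp point.
Start: joints at [-1.431, 0.491, 1.559, -0, 1.092, -0.106], TCP at [152.105, -606.227, 214.661] pointing down, gripper open.
Joint ranges: [-3.1, 3.1], [-0.84, 2.19], [0.05, 2.79], [-1.13, 4.28], [0.06, 2.93], [-2.69, 2.69]. Speed limits (rad/s): [2.22, 2.22, 2.79, 3.14, 3.14, 3.14].

### API

Orientations are given as [roll, pitch, yaw] about the fixed x, y, z axes, in that order (R = Rz(yaw) Ry(pitch) Rx(roll)).
In Python, from cell import state, read_camera, job_done gives the robot as it stands.
- The arm moves only by the tool carry_out, never from a script. Its argument "moves" is a list of rows, each an object with "slide": the shift along the tool's x, y, z as a fraction of full scale, a list of three; "spin": the turn about the tool's z as a fraction of full scale. A call has 1 to 12 rows; each row shifts and turns the commanded pose from where the row before left it, along the tool's axes as they then stand; what a row does not reach is not made up. Full scale, the value 1, is 0.4 m for a shift and 30 degrees for a turn. A row lasts 1/12 s, in which the tool goes at most 41.7 mm and 7.16 degrees, less where a joint would pass 70% of its speed; a pose out of reach is approached as far as the arm can. A call with a number of a shift or a turn outside -1 to 1 is refused whole. A call with a gripper value outside its range is refused whole. "hand" is the closure, from 0 (fully open) to 1 (shut), set as the call begins (left out, the last holds). The fingers move at their own pace and stop on an object; the grip force is fixed at half the most. Time passes only in rows, so rows that do not move let the fingers close. It gives the time, the measured TCP pose, the force, the opening and the grip force at its end, in the units of the state.
- state(): the state, without advancing time (a new reading comes with each control period).
- read_camera(name): name is "scene" or "top"; returns a dict with "color" (400x640x3 uint8, red, green, blue), "K" (3x3 intrinsics, pixels), "R" (3x3) and "t" (3): a world point X has camera coordinates R X + t. Camera axes: x right, y down, z forward; pixel columns grow to the right and rows downward; lengths in mm; the calibration is good to about 2 mm. A picture is of the moment at which its call begins. There is no depth.
- job_done(): hands the job in; it is judged then, once.
The state is a dict: "t": time; "joints": joint angles; "qvel": joint speeds; "tau": joint torques, N m; "eef_pos": TCP position; "tcp_rot": TCP orientation; "ft_force": force on the tool from outside, world axes, zero at the start; "moment": the same for the moment, N m; "opening": opening from 0.0 (shut) to 1.0 (fully open); "grip_force": force on a finger pad.
Only numpy, scipy, OpenCV 4.12 (cv2) and the standard library are available. Lean on these libraries where they do the work, as an engineer would, in place of code of your own. Each camera call takes 0.05 s, during which the arm holds its last target. There are 200 camera calls.

### The job

On the bench length gauge, swing the clamp lever up off the rod until it stands upright or leans past upright, then pull the rod out by its upright wooden knob against its spring until the steel collar on the rod is level with the tip of the brass pointer, and finish holding it exactly there so that the craftsman can scribe the length: do not let go. Leave the wood blank, the card box and the screwdriver where they lie.

Things in the scene. Friction and masses are not known exactly. Their poses are not given: they have to be found in the camera images.
- gauge: bench length gauge, fixed to the bench: a wooden bed 100 (x) by 430 (y) by 20 mm carrying a dark steel socket block (44 by 50 mm, top 76 mm above the bench) and a steel tube 22 mm thick. Origin on the bench surface below the centre of the tube's mouth. Its z is up; its +y is the direction in which the rod is pulled out; the rod's axis is 50 mm above the bench at x = 0. The bed reaches from y = -190 to +240 mm. It is turned up to 0.4 rad on the bench
- rod: sprung inner steel rod, 12 mm thick, that slides out of the tube along the gauge's +y with its collar and knob. Origin on its axis, at the tube's mouth when fully in; it has the gauge's axes. It rests fully in; the spring pulls it back with about 2.5 N there, rising by 0.8 N for every 10 mm drawn out, and draws it back in whenever it is let go. Travel 125 mm. It does not turn
- collar (a point): centre of the round steel collar on the rod, 32 mm across and 8 mm thick along the rod. The shut lever lies across the rod 5 mm in front of the collar and stops it from coming out
- knob_grip (a point): centre of the gripping part of the upright turned wooden knob at the rod's outer end: a vertical cylinder 26 mm across and about 34 mm tall at this point, top 23 mm above this point; the narrower neck below it stands on the rod. 112 mm further along the gauge's +y than the collar; moves with the rod
- pointer_tip (a point): tip of the small brass pointer screwed to the bed beside the rod on the gauge's +x side (block 16 by 16 mm, top 52 mm above the bench; blade 3 mm thick), axes as the gauge's. It stands at a different place along the rod each time (47 to 87 mm beyond the collar's resting place along +y); the length is reached when the collar's centre has the same y along the gauge as this tip
- lever (a joint): angle of the clamp lever in rad: 0 is shut, lying level across the rod; 1.57 stands upright; 1.9 is its stop, leaning to the gauge's +x side. It swings up about a hinge along the gauge's y and stays where it is left (stiff hinge, well under 1 N at the grip)
- lever_grip (a point): centre of the lever's black grip, a bar 36 mm long (along the lever), 14 mm wide (along the gauge's y) and 14 mm thick, 82 mm from the hinge; when shut it sticks out to the gauge's -x side, level, 62 mm above the bench
- lever_hinge (a point): point on the lever's hinge axis, 62 mm above the bench, on the gauge's +x side of the rod (x = 28, y = 23 mm in the gauge's frame)
- blank: loose wood blank 45 by 150 by 35 mm, lying; origin under its centre; to be left alone
- pegbox: loose open card box 80 by 110 by 35 mm with white inlay chips; origin under its centre; to be left alone
- driver: loose screwdriver, lying; to be left alone

How it is judged:
By the outcome, as a careful person would: the job done as asked, in the order asked, and still so for the second after the job is handed in, while the arm keeps its last pose, push and grip.
It also fails if it takes over 37 s, if anything falls off the work surface, if the arm or the gripper's body presses on something with over 40 N, if the wrist force passes 120 N, or if a joint passes its speed limit or range.

## Working session

There is one attempt and no reset: what is moved stays moved. The work goes in short steps, Python scripts to look and compute and a tool call to move; the robot and the scene stay as the last step left them, time stands still between calls to the robot, and variables do not carry over. Pictures are saved under pics/ and viewed, at most 10 in all, crops included, and the job is handed in when it is done.

Besides the shell and the picture viewer there is one more tool, called after "Emit:" in YAML: its name, and indented under it one key for each argument. carry_out: Moves the arm, as the interface text tells. Shift numbers are shares of 0.4 m and turn numbers shares of 30 degrees, none past 1 either way. Its arguments: {"type":"object","properties":{"moves":{"type":"array"},"hand":{"type":"number"}},"required":["moves"]}

```bash
mkdir -p pics
python3 - <<'E'
from cell import *
import cv2,numpy as np
print(state())
for n in("scene","top"):
    c=read_camera(n); cv2.imwrite(f"pics/{n}0.png",c["color"][:,:,::-1]); print(n,c["K"].tolist(),c["R"].tolist(),c["t"].tolist())
    np.savez(f"{n}.npz",**c)
E
```

```text
{'t': 0.0, 'joints': array([-1.43060995e+00,  4.91539471e-01,  1.55945705e+00, -2.91380789e-05,
        1.09173372e+00, -1.05607708e-01]), 'qvel': array([-9.40700938e-04, -1.49366097e-05,  5.56452152e-04, -2.03335121e-03,
       -1.46920805e-04, -4.43389982e-04]), 'tau': array([-6.21535200e-04, -6.12642717e+01, -2.58184147e+01,  6.93274965e-02,
        4.82105208e-02, -1.26317859e-04]), 'eef_pos': array([ 152.05339095, -605.95569079,  214.07162345]), 'tcp_rot': array([-3.14045868e+00, -9.42161554e-05,  2.45807475e-01]), 'ft_force': array([-0.76065501,  0.16731623, -0.60281169]), 'moment': array([0.00690691, 0.01021869, 0.02838131]), 'grip_force': 0.0, 'opening': 0.9983155948080569}
scene [[475.7955210044504, 0.0, 320.82954124757885], [0.0, 475.7955210044504, 197.8814954203184], [0.0, 0.0, 1.0]] [[0.09790540505244553, 0.9951872740991823, -0.004101357404123834], [0.6920075673248686, -0.07103953405523088, -0.7183863245958497], [-0.7152202866436568, 0.06749573373373673, -0.6956322789384564]] [-7.424155954811374, -347.7970533125547, 1297.685375211345]
top [[405.28283605803006, 0.0, 315.98503928739], [0.0, 405.28283605803006, 196.89635243413545], [0.0, 0.0, 1.0]] [[-0.028791538812982326, -0.9989374915818076, -0.03598520814204626], [-0.9890147513321528, 0.033690271586489094, -0.1439263257636651], [0.14498575426634364, 0.03144604128780713, -0.9889339095951483]] [-24.299377564309278, 579.5514430746994, 659.123345586084]
```

View pics/scene0.png

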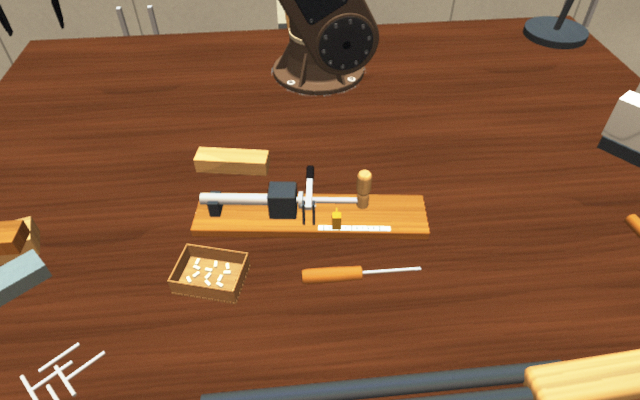

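View pics/top0.png

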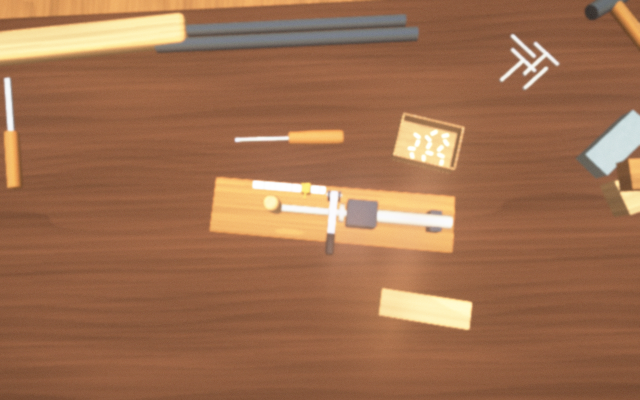

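The gauge lies mid-bench with its +y roughly along world +y. In the scene picture the knob is at (364,185), the lever grip at (310,172) and the pointer at (337,215). In the top picture they are at (272,203), (330,243) and (306,188). I'll zoom in for precise pixels.

Run:
```python
import cv2
for n,(x0,x1,y0,y1) in dict(scene=(185,435,145,240),top=(205,465,165,260)).items():
    im=cv2.imread(f"pics/{n}0.png")[y0:y1,x0:x1]
    im=cv2.resize(im,None,fx=3,fy=3,interpolation=cv2.INTER_CUBIC); cv2.imwrite(f"pics/{n}_z.png",im)
a=cv2.imread("pics/scene_z.png");b=cv2.imread("pics/top_z.png")
import numpy as np
w=max(a.shape[1],b.shape[1]); p=lambda i:cv2.copyMakeBorder(i,0,0,0,w-i.shape[1],0)
cv2.imwrite("pics/z0.png",np.vstack([p(a),p(b)]))
print(a.shape,b.shape)
```

```text
(285, 750, 3) (285, 780, 3)
```

View pics/z0.png

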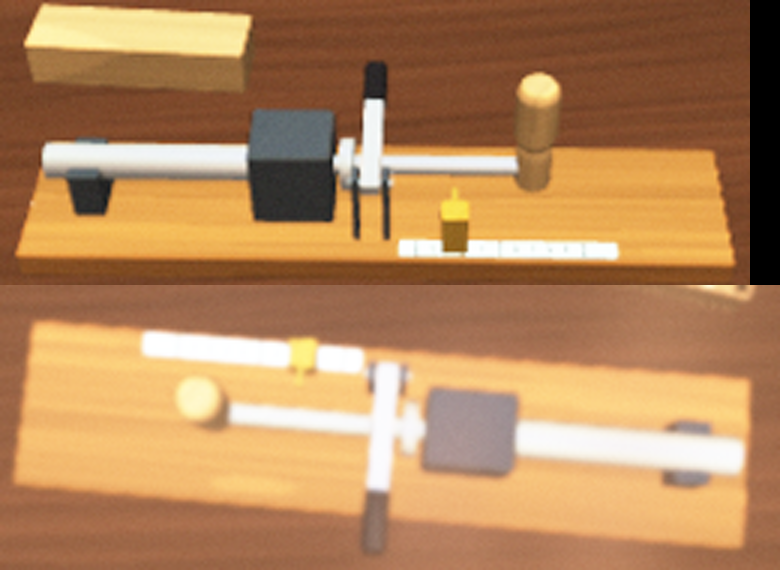

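```bash
cat > h.py <<'E'
import numpy as np,cv2
from scipy.optimize import least_squares
C={n:dict(np.load(f"{n}.npz")) for n in("scene","top")}
O=dict(scene=(185,145,0),top=(205,165,285))
def px(n,u,v): o=O[n]; return np.array([(u+.5)/3-.5+o[0],(v-o[2]+.5)/3-.5+o[1]])
def proj(n,X): c=C[n]; p=c["K"]@(c["R"]@X+c["t"]); return p[:2]/p[2]
def tri(a,b):
    r=least_squares(lambda X:np.r_[proj("scene",X)-a,proj("top",X)-b],[500,0,50.]); return r.x,np.abs(r.fun).max()
def G(p,X): c,s=np.cos(p[2]),np.sin(p[2]); return np.array([p[0]+c*X[0]-s*X[1],p[1]+s*X[0]+c*X[1],X[2]])
def Gi(p,X): c,s=np.cos(p[2]),np.sin(p[2]); d=X-np.array([p[0],p[1],0]); return np.array([c*d[0]+s*d[1],-s*d[0]+c*d[1],X[2]])
E
python3 - <<'E'
from h import *
np.set_printoptions(precision=1,suppress=True)
ob=[("scene",715,150,-50,240,20),("scene",733,262,50,240,20),("scene",18,257,50,-190,20),
("top",33,322,50,240,20),("top",15,485,-50,240,20),("top",742,547,-50,-190,20),("top",749,380,50,-190,20)]
f=lambda p:np.concatenate([proj(n,G(p,np.array([x,y,z],float)))-px(n,u,v) for n,u,v,x,y,z in ob])
r=least_squares(f,[500,0,0.]);p=r.x;print(p[:2],"yaw",round(p[2],4),r.fun);np.save("g.npy",p)
for k,a,b in [("knobtop",(539,82),(201,398)),("grip",(376,80),(375,520)),("tip",(455,192),(301,380)),("collar",(348,161),(410,427)),("hinge",(372,185),(388,378)),
 ("rod-knob join",(517,163),(230,412)),("ruler L",(400,248),(363,360)),("ruler R",(618,250),(143,345)),("bed+x+y",(733,262),(33,322))]:
    X,e=tri(px("scene",*a),px("top",*b)); print(k,X,e,"gauge",Gi(p,X))
for n in C: print(n,"knobgrip pred (gauge y 124)",(proj(n,G(p,np.array([0,124.,85])))))
E
```

```text
[548.3 -92. ] yaw -0.1165 [-0.8 -1.3  0.8  0.2 -1.7 -0.8 -0.9 -0.8 -1.8 -0.1  0.6  0.6  0.5 -0.9]
knobtop [561.6  25.6 115.8] 1.2256105711493888 gauge [ -0.4 118.4 115.8]
grip [497.7 -62.7  70.5] 0.5961390188394944 gauge [-53.6  23.3  70.5]
tip [579.1 -22.8  49.1] 0.7001907930431344 gauge [22.6 72.3 49.1]
collar [549.7 -84.1  52.5] 0.5244389469688144 gauge [ 0.5  8.  52.5]
hinge [577.2 -72.1  58.2] 0.8276251911408963 gauge [26.4 23.1 58.2]
rod-knob join [561.6  17.4  52.2] 0.45604059413784626 gauge [  0.6 110.1  52.2]
ruler L [594.2 -57.8  20.2] 0.9660224733491418 gauge [41.6 39.3 20.2]
ruler R [608.1  73.1  18.9] 0.38363889425033904 gauge [ 40.2 170.9  18.9]
bed+x+y [624.5 139.4  19. ] 0.1309718683246217 gauge [ 48.8 238.7  19. ]
scene knobgrip pred (gauge y 124) [365.3 185.6]
top knobgrip pred (gauge y 124) [269.9 204.2]
```

Measurements agree with the text: the lever grip is at gauge (-54, 23), the collar at y≈8, the tip at y≈72, and the knob top at about z=115. Next I align the tool with the gauge and go above the lever grip.

Emit:
carry_out:
  hand: 0
  moves:
    - {"slide": [0, 0, 0], "spin": 0.173}
    - {"slide": [0, 0, 0], "spin": 0.173}
    - {"slide": [0, 0, 0], "spin": 0.173}
    - {"slide": [0, 0, 0], "spin": 0.173}
    - {"slide": [0.035, -0.0725, 0], "spin": 0}
    - {"slide": [0.035, -0.0725, 0], "spin": 0}
    - {"slide": [0.035, -0.0725, 0], "spin": 0}
    - {"slide": [0.035, -0.0725, 0], "spin": 0}
    - {"slide": [0.035, -0.0725, 0], "spin": 0}
    - {"slide": [0.035, -0.0725, 0], "spin": 0}
    - {"slide": [0.035, -0.0725, 0], "spin": 0}
    - {"slide": [0.035, -0.0725, 0], "spin": 0}

```text
t: 1.1
eef_pos: [290.8, -387.3, 214.5]
tcp_rot: [-3.141, 0.0, -0.117]
ft_force: [-0.4, -0.4, 0.8]
opening: 1.0
grip_force: 0.0
```

Emit:
carry_out:
  moves:
    - {"slide": [0.035, -0.0725, 0], "spin": 0}
    - {"slide": [0.035, -0.0725, 0], "spin": 0}
    - {"slide": [0.035, -0.0725, 0], "spin": 0}
    - {"slide": [0.035, -0.0725, 0], "spin": 0}
    - {"slide": [0.035, -0.0725, 0], "spin": 0}
    - {"slide": [0.035, -0.0725, 0], "spin": 0}
    - {"slide": [0.035, -0.0725, 0], "spin": 0}
    - {"slide": [0.035, -0.0725, 0], "spin": 0}
    - {"slide": [0.035, -0.0725, 0], "spin": 0}
    - {"slide": [0.035, -0.0725, 0], "spin": 0}
    - {"slide": [0, 0, 0], "spin": 0}
    - {"slide": [0, 0, 0], "spin": 0}

```text
t: 2.1
eef_pos: [463.4, -115.8, 214.4]
tcp_rot: [-3.142, 0.001, -0.113]
ft_force: [-0.4, -0.2, -0.4]
opening: 0.997
grip_force: 0.0
```

Emit:
carry_out:
  moves:
    - {"slide": [0.0345, -0.0705, 0], "spin": 0.008}
    - {"slide": [0.0345, -0.0705, 0], "spin": 0}
    - {"slide": [0, 0, 0.06], "spin": 0}
    - {"slide": [0, 0, 0.06], "spin": 0}
    - {"slide": [0, 0, 0.06], "spin": 0}
    - {"slide": [0, 0, 0.06], "spin": 0}
    - {"slide": [0, 0, 0.04], "spin": 0}
    - {"slide": [0, 0, 0], "spin": 0}
    - {"slide": [0, 0, 0], "spin": 0}

```text
t: 2.85
eef_pos: [496.7, -65.2, 102.4]
tcp_rot: [-3.142, 0.002, -0.122]
ft_force: [-0.5, 0.3, 0.3]
opening: 1.001
grip_force: 0.0
```

Run:
```python
from cell import *
import cv2,numpy as np
from h import Gi
p=np.load("g.npy");s=state();print(s["eef_pos"],Gi(p,s["eef_pos"]),s["tcp_rot"])
a=cv2.resize(read_camera("scene")["color"][100:250,200:460,::-1],None,fx=2.0,fy=2.0)
b=cv2.resize(read_camera("top")["color"][120:270,200:460,::-1],None,fx=2,fy=2)
cv2.imwrite("pics/1.png",np.vstack([a,b])[:600])
```

```text
[496.68966286 -65.16213544 102.37756284] [-54.36820392  20.6431745  102.37756284] [-3.14153059e+00  1.67222682e-03 -1.21824507e-01]
```

View pics/1.png

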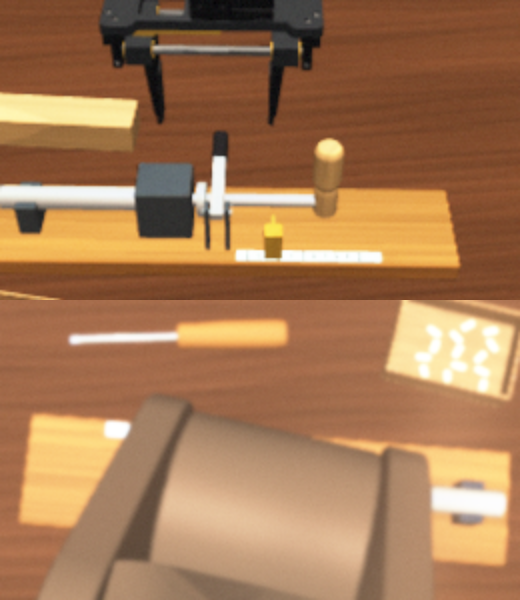

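The lever grip at (219,145) sits between the finger tips at (160,120) and (272,120), and the arm hides the gauge from the top camera. I'll lower and close.

Emit:
carry_out:
  moves:
    - {"slide": [0, -0.005, 0.05], "spin": -0.01}
    - {"slide": [0, 0, 0.05], "spin": 0}
    - {"slide": [0, 0, 0.04], "spin": 0}
    - {"slide": [0, 0, 0], "spin": 0}
    - {"slide": [0, 0, 0], "spin": 0}

```text
t: 3.37
eef_pos: [497.6, -62.6, 47.3]
tcp_rot: [3.141, -0.0, -0.116]
ft_force: [-0.3, -0.2, 0.4]
opening: 1.0
grip_force: 0.0
```

Emit:
carry_out:
  hand: 1
  moves:
    - {"slide": [0, 0, 0], "spin": 0}
    - {"slide": [0, 0, 0], "spin": 0}
    - {"slide": [0, 0, 0], "spin": 0}
    - {"slide": [0, 0, 0], "spin": 0}
    - {"slide": [0, 0, 0], "spin": 0}
    - {"slide": [0, 0, 0], "spin": 0}
    - {"slide": [0, 0, 0], "spin": 0}
    - {"slide": [0, 0, 0], "spin": 0}
    - {"slide": [0, 0, 0], "spin": 0}
    - {"slide": [0, 0, 0], "spin": 0}

```text
t: 4.2
eef_pos: [497.4, -62.3, 46.6]
tcp_rot: [3.142, 0.0, -0.116]
ft_force: [-0.3, 0.5, 0.4]
opening: 0.352
grip_force: 0.0
```

Emit:
carry_out:
  moves:
    - {"slide": [0, 0, 0], "spin": 0}
    - {"slide": [0, 0, 0], "spin": 0}
    - {"slide": [0, 0, 0], "spin": 0}
    - {"slide": [0, 0, 0], "spin": 0}
    - {"slide": [0, 0, 0], "spin": 0}
    - {"slide": [0, 0, 0], "spin": 0}

```text
t: 4.7
eef_pos: [497.4, -62.3, 46.6]
tcp_rot: [-3.142, 0.0, -0.115]
ft_force: [-0.2, 1.1, -0.2]
opening: 0.146
grip_force: 30.0
```

Emit:
carry_out:
  moves:
    - {"slide": [0.004, 0, -0.041], "spin": 0}
    - {"slide": [0, 0, 0], "spin": 0}
    - {"slide": [0.012, 0, -0.039], "spin": 0}
    - {"slide": [0.02, 0, -0.036], "spin": 0}
    - {"slide": [0, 0, 0], "spin": 0}

```text
t: 5.12
eef_pos: [512.4, -64.0, 94.3]
tcp_rot: [3.141, -0.001, -0.115]
ft_force: [-2.4, 1.8, 7.5]
opening: 0.144
grip_force: 30.0
```

Emit:
carry_out:
  moves:
    - {"slide": [0.026, 0, -0.031], "spin": 0}
    - {"slide": [0.032, 0, -0.025], "spin": 0}
    - {"slide": [0.037, 0, -0.019], "spin": 0}
    - {"slide": [0, 0, 0], "spin": 0}
    - {"slide": [0.039, 0, -0.011], "spin": 0}
    - {"slide": [0.041, 0, -0.003], "spin": 0}
    - {"slide": [0.041, 0, 0.005], "spin": 0}
    - {"slide": [0, 0, 0], "spin": 0}
    - {"slide": [0, 0, 0], "spin": 0}

```text
t: 5.87
eef_pos: [597.0, -74.0, 125.4]
tcp_rot: [3.141, 0.0, -0.115]
ft_force: [0.5, 0.3, -0.8]
opening: 0.016
grip_force: 0.3
```

Run:
```python
from cell import *
import cv2,numpy as np
from h import Gi
p=np.load("g.npy");s=state();print(Gi(p,s["eef_pos"]),s["ft_force"])
cv2.imwrite("pics/2.png",cv2.resize(read_camera("scene")["color"][80:250,200:460,::-1],None,fx=2.5,fy=2.5))
```

```text
[ 46.32803931  23.52606334 125.42666673] [ 0.50793772  0.26816035 -0.75053547]
```

View pics/2.png

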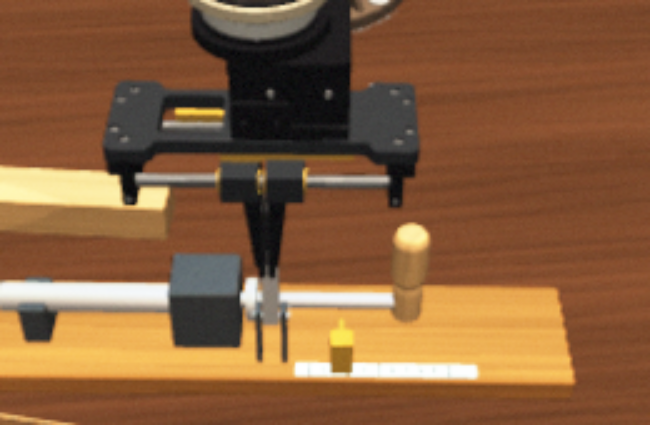

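The fingers slipped off: the opening is now 0.016. I'll rise, move back to the -x side and check the lever's angle.

Emit:
carry_out:
  moves:
    - {"slide": [0, 0, -0.08], "spin": 0}
    - {"slide": [0, 0, -0.08], "spin": 0}
    - {"slide": [-0.08, 0, 0], "spin": 0}
    - {"slide": [-0.08, 0, 0], "spin": 0}
    - {"slide": [-0.08, 0, 0], "spin": 0}
    - {"slide": [-0.08, 0, 0], "spin": 0}
    - {"slide": [-0.08, 0, 0], "spin": 0}
    - {"slide": [0, 0, 0], "spin": 0}
    - {"slide": [0, 0, 0], "spin": 0}

```text
t: 6.67
eef_pos: [436.8, -55.3, 190.8]
tcp_rot: [3.141, -0.001, -0.116]
ft_force: [1.1, -0.3, 0.1]
opening: 0.006
grip_force: 0.0
```

Run:
```python
from cell import *
import cv2,numpy as np
from h import Gi,G,proj
p=np.load("g.npy");s=state();print(Gi(p,s["eef_pos"]),s["ft_force"])
im=read_camera("scene")["color"][80:250,200:460,::-1]
cv2.imwrite("pics/3.png",cv2.resize(im,None,fx=2.5,fy=2.5))
for th in np.arange(0,2,.2):
  for r in(64,100): print(round(th,1),r,(proj("scene",G(p,np.array([28-r*np.cos(th),23,62+r*np.sin(th)])))-[200,80])*2.5)
```

```text
[-114.95569371   23.51537674  190.79721597] [ 1.05500782 -0.2680905   0.09294637]
0.0 64 [272.5541315  252.61809427]
0.0 100 [274.26584534 220.99700712]
0.2 64 [272.12040446 240.89657797]
0.2 100 [273.63287231 202.55965479]
0.4 64 [271.56498562 231.70631121]
0.4 100 [272.80925049 187.66346967]
0.6 64 [270.90332993 225.48066725]
0.6 100 [271.81183225 177.03652412]
0.8 64 [270.15602905 222.58470001]
0.8 100 [270.66583137 171.36071354]
1.0 64 [269.34895084 223.28604174]
1.0 100 [269.40620703 171.2189372 ]
1.2 64 [268.51297952 227.72241617]
1.2 100 [268.07847173 177.02565451]
1.4 64 [267.68320088 235.86953505]
1.4 100 [266.7384247  188.94632954]
1.6 64 [266.89742646 247.51475276]
1.6 100 [265.45031434 206.81727826]
1.8 64 [266.19404919 262.24280223]
1.8 100 [264.28310653 230.08328417]
```

View pics/3.png

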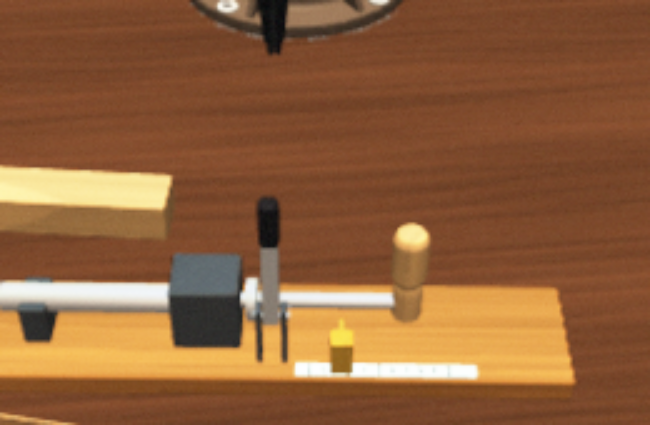

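The lever stands almost upright: grip tip at (266,200), its lower end at (268,247), which fits θ≈1.55. I'll push it further over with the shut fingers from the -x side.

Emit:
carry_out:
  moves:
    - {"slide": [0, 0, 0.066], "spin": 0}
    - {"slide": [0, 0, 0.066], "spin": 0}
    - {"slide": [0.08, 0, 0], "spin": 0}
    - {"slide": [0.08, 0, 0], "spin": 0}
    - {"slide": [0.08, 0, 0], "spin": 0}
    - {"slide": [0.05, 0, 0], "spin": 0}
    - {"slide": [0.025, 0, 0], "spin": 0}
    - {"slide": [0.025, 0, 0], "spin": 0}
    - {"slide": [0.025, 0, 0], "spin": 0}
    - {"slide": [0, 0, 0], "spin": 0}
    - {"slide": [0, 0, 0], "spin": 0}

```text
t: 7.63
eef_pos: [583.1, -72.2, 137.5]
tcp_rot: [3.142, 0.001, -0.115]
ft_force: [-0.8, 0.6, 0.4]
opening: 0.005
grip_force: 0.0
```

Run:
```python
from cell import *
import numpy as np
from h import Gi
p=np.load("g.npy");s=state();print(Gi(p,s["eef_pos"]),s["ft_force"],s["joints"])
```

```text
[ 32.32740256  23.66264686 137.4845799 ] [-0.82557163  0.61026477  0.38903488] [-2.35587021e-01  5.25836977e-01  1.73502059e+00 -1.49921319e-04
  8.81335757e-01  1.45068952e+00]
```

Emit:
carry_out:
  moves:
    - {"slide": [-0.05, 0, 0], "spin": 0}
    - {"slide": [0, 0, -0.07], "spin": 0}
    - {"slide": [0, 0, -0.07], "spin": 0}
    - {"slide": [0, 0, 0], "spin": -0.23}
    - {"slide": [0, 0, 0], "spin": -0.23}
    - {"slide": [0, 0, 0], "spin": -0.23}
    - {"slide": [0, 0, 0], "spin": -0.23}
    - {"slide": [0, 0, 0], "spin": -0.23}
    - {"slide": [0, 0, 0], "spin": -0.23}
    - {"slide": [0, 0, 0], "spin": -0.23}
    - {"slide": [0, 0, 0], "spin": -0.23}
    - {"slide": [0, 0, 0], "spin": -0.23}
  hand: 0

```text
t: 8.63
eef_pos: [562.8, -69.9, 194.0]
tcp_rot: [3.142, 0.0, 0.974]
ft_force: [-0.6, -0.1, -0.7]
opening: 0.788
grip_force: 0.0
```

Emit:
carry_out:
  moves:
    - {"slide": [0, 0, 0], "spin": -0.23}
    - {"slide": [0, 0, 0], "spin": -0.23}
    - {"slide": [0, 0, 0], "spin": -0.23}
    - {"slide": [0, 0, 0], "spin": -0.23}
    - {"slide": [0.08, -0.01, 0], "spin": 0}
    - {"slide": [0.08, -0.01, 0], "spin": 0}
    - {"slide": [0.08, -0.01, 0], "spin": 0}
    - {"slide": [0, 0, 0], "spin": 0}
    - {"slide": [0, 0, 0], "spin": 0}

```text
t: 9.38
eef_pos: [562.6, 28.0, 194.0]
tcp_rot: [3.142, 0.0, 1.453]
ft_force: [-0.2, 0.9, 0.9]
opening: 1.001
grip_force: 0.0
```

Run:
```python
from cell import *
import cv2,numpy as np
from h import Gi
p=np.load("g.npy");s=state();print(Gi(p,s["eef_pos"]),s["tcp_rot"][2]-p[2],s["joints"][5])
cv2.imwrite("pics/4.png",cv2.resize(read_camera("scene")["color"][80:250,200:460,::-1],None,fx=3,fy=3))
```

```text
[  0.23693588 120.78802751 193.98486556] 1.56914650380133 0.050762861355930805
```

View pics/4.png

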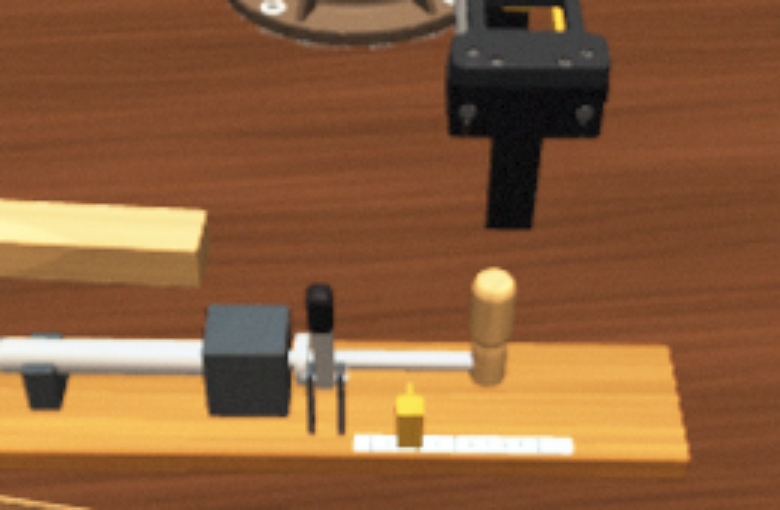

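The lever now leans past upright, its grip at (320,285–332). The open gripper is above the knob at (493,300). I'll descend and grip.

Emit:
carry_out:
  moves:
    - {"slide": [0, 0, 0.07], "spin": 0}
    - {"slide": [0, 0, 0.07], "spin": 0}
    - {"slide": [0, 0, 0.07], "spin": 0}
    - {"slide": [0, 0, 0.05], "spin": 0}
    - {"slide": [0, 0, 0.04], "spin": 0}
    - {"slide": [0, 0, 0], "spin": 0}
    - {"slide": [0, 0, 0], "spin": 0}

```text
t: 10.02
eef_pos: [563.1, 25.7, 73.6]
tcp_rot: [-3.14, 0.0, 1.449]
ft_force: [0.3, -0.8, -0.0]
opening: 0.999
grip_force: 0.0
```

Emit:
carry_out:
  hand: 1
  moves:
    - {"slide": [0, 0, 0], "spin": 0}
    - {"slide": [0, 0, 0], "spin": 0}
    - {"slide": [0, 0, 0], "spin": 0}
    - {"slide": [0, 0, 0], "spin": 0}
    - {"slide": [0, 0, 0], "spin": 0}
    - {"slide": [0, 0, 0], "spin": 0}
    - {"slide": [0, 0, 0], "spin": 0}
    - {"slide": [0, 0, 0], "spin": 0}
    - {"slide": [0, 0, 0], "spin": 0}
    - {"slide": [0, 0, 0], "spin": 0}
    - {"slide": [0, 0, 0], "spin": 0}
    - {"slide": [0, 0, 0], "spin": 0}

```text
t: 11.02
eef_pos: [563.1, 26.8, 73.8]
tcp_rot: [-3.141, 0.0, 1.45]
ft_force: [-2.7, -0.2, 1.2]
opening: 0.265
grip_force: 30.0
```

Emit:
carry_out:
  moves:
    - {"slide": [0, 0, 0], "spin": 0}
    - {"slide": [0, 0, 0], "spin": 0}
    - {"slide": [0, 0, 0], "spin": 0}

```text
t: 11.27
eef_pos: [563.1, 26.7, 73.7]
tcp_rot: [-3.141, 0.0, 1.45]
ft_force: [-3.3, 0.5, 0.4]
opening: 0.267
grip_force: 30.0
```

Emit:
carry_out:
  moves:
    - {"slide": [0.015, 0, 0], "spin": 0}
    - {"slide": [0.015, 0, 0], "spin": 0}
    - {"slide": [0.015, 0, 0], "spin": 0}
    - {"slide": [0.015, 0, 0], "spin": 0}
    - {"slide": [0.015, 0, 0], "spin": 0}
    - {"slide": [0.015, 0, 0], "spin": 0}
    - {"slide": [0.015, 0, 0], "spin": 0}
    - {"slide": [0.015, 0, 0], "spin": 0}
    - {"slide": [0.015, 0, 0], "spin": 0}
    - {"slide": [0.015, 0, 0], "spin": 0}
    - {"slide": [0, 0, 0], "spin": 0}
    - {"slide": [0, 0, 0], "spin": 0}

```text
t: 12.27
eef_pos: [570.1, 86.0, 73.7]
tcp_rot: [-3.14, 0.001, 1.451]
ft_force: [-4.7, -6.6, 2.3]
opening: 0.271
grip_force: 30.0
```

Run:
```python
from cell import *
import cv2,numpy as np
from h import Gi,G,proj
p=np.load("g.npy");s=state();print(Gi(p,s["eef_pos"]),s["ft_force"])
ims={n:np.mean([read_camera(n)["color"].astype(float) for _ in range(3)],0).astype(np.uint8)[:,:,::-1] for n in("scene","top")}
for n in ims: cv2.imwrite(f"pics/{n}5.png",ims[n])
f=lambda i:cv2.resize(i,None,fx=8,fy=8,interpolation=cv2.INTER_CUBIC)[:300]
cv2.imwrite("pics/5.png",np.vstack([f(ims["scene"][180:217,290:390]),f(ims["top"][175:212,270:370])]))
```

```text
[  0.96534335 179.36151588  73.68271084] [-4.7082167  -6.56817177  2.3269686 ]
```

View pics/5.png

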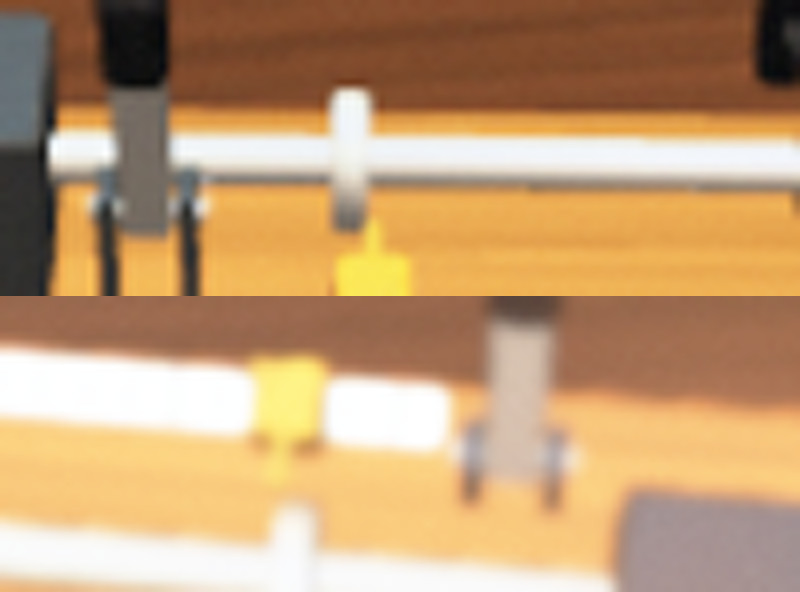

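The rod is drawn about 59 mm. In the scene crop the collar spans x 332–371 and the tip is at (374,222). In the top crop the collar spans 272–317 and the tip is at (277,480), so a few mm remain. I'll compute them.

```bash
cat > m.py <<'E'
from h import *
from scipy.optimize import brentq
p=np.load("g.npy")
def hull(n,y):
    a=np.linspace(0,2*np.pi,72)
    return np.array([proj(n,G(p,np.array([16*np.cos(t),y+d,50+16*np.sin(t)]))) for t in a for d in(-4,4)])
def mid(n,y,row):  # middle of the collar's outline at an image row
    h=cv2.convexHull(hull(n,y).astype(np.float32))[:,0]; xs=[]
    for a,b in zip(h,np.roll(h,-1,0)):
        if (a[1]-row)*(b[1]-row)<0: xs.append(a[0]+(b[0]-a[0])*(row-a[1])/(b[1]-a[1]))
    return (min(xs)+max(xs))/2,max(xs)-min(xs)
E
python3 - <<'E'
from m import *
cs=lambda u,v:np.array([(u+.5)/8-.5+290,(v+.5)/8-.5+180])
ct=lambda u,v:np.array([(u+.5)/8-.5+270,(v-296+.5)/8-.5+175])
T,e=tri(cs(374,221),ct(277,480)); print("tip",Gi(p,T),e)
for z in(49,51):
  for n,q in(("scene",cs(374,221)),("top",ct(277,480))): print(n,"tip y alone",z,brentq(lambda y:proj(n,G(p,np.array([21.,y,z])))[0]-q[0],0,150))
for n,u,v,f in(("scene",351.5,110,cs),("scene",350.5,200,cs),("top",294.5,525,ct)):
    q=f(u,v); y=brentq(lambda y:mid(n,y,q[1])[0]-q[0],40,100); print(n,"collar y",y,"width px*8",8*mid(n,y,q[1])[1])
E
```

```text
tip [20.15267364 72.8325422  50.45800241] 0.37005621537150546
scene tip y alone 49 73.5151587900387
top tip y alone 49 72.39563742612044
scene tip y alone 51 73.47810088670896
top tip y alone 51 72.26532512624547
scene collar y 68.33145891583622 width px*8 36.32937199756543
scene collar y 68.29738220189337 width px*8 36.48373684784565
top collar y 67.44537698359187 width px*8 45.487758078784736
```

Both views agree on 5.0 mm still to go.

Emit:
carry_out:
  moves:
    - {"slide": [0.0065, 0, 0], "spin": 0}
    - {"slide": [0.006, 0, 0], "spin": 0}
    - {"slide": [0, 0, 0], "spin": 0}
    - {"slide": [0, 0, 0], "spin": 0}
    - {"slide": [0, 0, 0], "spin": 0}

```text
t: 12.98
eef_pos: [570.7, 90.6, 73.7]
tcp_rot: [-3.14, 0.001, 1.45]
ft_force: [-6.1, -6.7, 2.7]
opening: 0.267
grip_force: 30.0
```

Run:
```python
from cell import *
import cv2,numpy as np
from h import Gi
p=np.load("g.npy");s=state();print(s["t"],Gi(p,s["eef_pos"]),s["ft_force"],s["grip_force"])
ims={n:np.mean([read_camera(n)["color"].astype(float) for _ in range(8)],0).astype(np.uint8)[:,:,::-1] for n in("scene","top")}
f=lambda i:cv2.resize(i,None,fx=16,fy=16,interpolation=cv2.INTER_CUBIC)
cv2.imwrite("pics/6.png",np.vstack([f(ims["scene"][189:214,315:360]),f(ims["top"][192:204,285:330])]))
```

```text
12.9833 [  1.01826038 183.99175541  73.71756848] [-6.05979456 -6.71922458  2.68358391] 30.0002777116606
```

View pics/6.png

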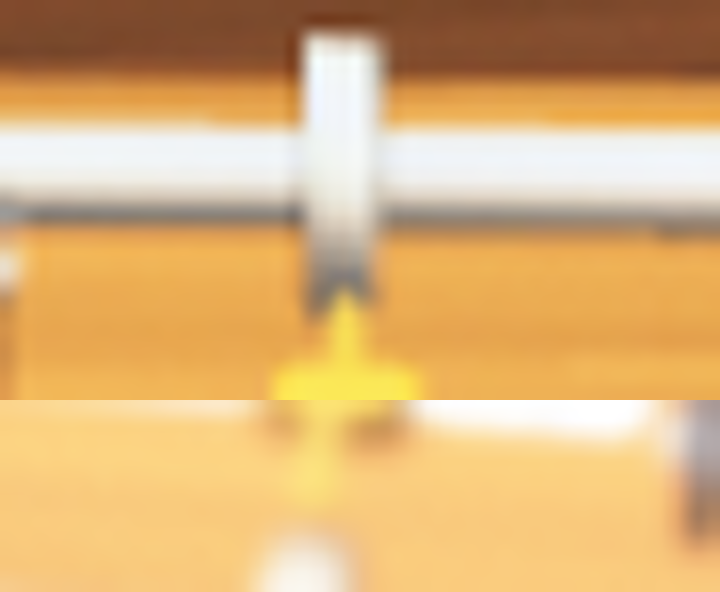

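Run:
```python
from m import *
cs=lambda u,v:np.array([(u+.5)/16-.5+315,(v+.5)/16-.5+189])
ct=lambda u,v:np.array([(u+.5)/16-.5+285,(v-400+.5)/16-.5+192])
for n,q in(("scene",cs(346,300)),("top",ct(312.5,490))): print(n,"tip y",brentq(lambda y:proj(n,G(p,np.array([20.5,y,50.5])))[0]-q[0],0,150))
for n,u,v,f in(("scene",342.5,70,cs),("scene",340.5,240,cs),("top",307,575,ct)):
    q=f(u,v); y=brentq(lambda y:mid(n,y,q[1])[0]-q[0],40,100); print(n,"collar y",y,"w",16*mid(n,y,q[1])[1])
from cell import state; s=state(); print(s["t"],Gi(p,s["eef_pos"]),s["qvel"])
```

```text
scene tip y 73.21134155394066
top tip y 72.46656256465934
scene collar y 72.74841046342658 w 73.47563860285663
scene collar y 72.69355987857793 w 74.46459823571422
top collar y 72.06139312714093 w 91.18005252522562
13.7833 [  1.0045133  183.94815947  73.68619606] [-8.33160509e-04  1.28543136e-03 -1.15338870e-03 -2.75080521e-03
 -7.15261728e-05 -1.12697927e-04]
```

Both views put the collar about 0.45 mm short, so I'll add a small nudge.

Emit:
carry_out:
  moves:
    - {"slide": [0.0012, 0, 0], "spin": 0}
    - {"slide": [0, 0, 0], "spin": 0}
    - {"slide": [0, 0, 0], "spin": 0}
    - {"slide": [0, 0, 0], "spin": 0}
    - {"slide": [0, 0, 0], "spin": 0}

```text
t: 14.2
eef_pos: [570.7, 91.0, 73.7]
tcp_rot: [-3.14, 0.001, 1.45]
ft_force: [-4.6, -7.2, 1.5]
opening: 0.267
grip_force: 30.0
```

Run:
```python
from cell import *
import numpy as np
from h import Gi
p=np.load("g.npy");s=state();print(s["t"],Gi(p,s["eef_pos"]),s["grip_force"])
if 184.2<Gi(p,s["eef_pos"])[1]<184.8: print(job_done())
```

```text
14.2 [  1.02743687 184.37846375  73.70368651] 30.000275668571703
the job is handed in; nothing more can be done
None
```

The lever is past upright (about 1.8 rad), and the gripper is still holding the rod with its collar level with the pointer tip; both camera views had it 0.45 mm short before a last 0.4 mm nudge, which I checked by arm position only. I handed the job in at 14.2 s.

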